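# Shut and bolt the phone repair fixture

## Robot

A 6-joint arm with a two-finger parallel gripper is mounted at the origin on a cart in front of the work surface, level with it; the furniture and walls round the work are solid. World frame = base frame: x ahead of the robot, y to its left, z up, the work surface at z = 0. Lengths are in mm, angles in degrees, forces in N, time in s.
With the tool pointing down it reaches from about 350 to 975 mm from the base axis. Payload 4.9 kg.
Tool frame: the origin (TCP) lies on the front face of the gripper's body, between the roots of the fingers; the fingertips stand 73 mm ahead of it and the grasp point (between the pads) lies 54 mm ahead of it; z points along the fingers, y is the line along which they close (so a half turn about z gives the same grasp; the last joint's range is limited). The gripper opens to 85 mm and grips with 20 to 120 N. Pads are 22 mm wide; open, the fingers measure 114 mm over their backs; the gripper's body (76 mm by 85 mm) begins 54 mm behind the grasp point. The pads swing forward as they close: fully open they stand 13 mm farther back than shut.
Start: joints at [-73.912, 3.019, 92.412, -0, 84.569, -6.818], TCP at [243.265, -575.695, 303.904] pointing down, gripper open.
Joint ranges: [-172.51, 172.51], [-57.92, 126.97], [3.15, 148.05], [-58.71, 238.71], [5.1, 150.11], [-179.66, 179.66]. Speed limits (degrees/s): [147.25, 147.25, 180, 180, 180, 180].

## Interface

Orientations are given as [roll, pitch, yaw] about the fixed x, y, z axes, in that order (R = Rz(yaw) Ry(pitch) Rx(roll)).
In Python, from bench import ctrl, vision gives the robot as it stands.
- The arm moves only by the tool arm_command, never from a script. Its argument "increments" is a list that holds one entry, the list of rows, each a list of 7 numbers: the turn, a rotation vector about the tool's x, y, z as a fraction of full scale, then the shift along the tool's x, y, z as a fraction of full scale, then the opening, from -1 (shut) to 1 (fully open). A call has 1 to 10 rows; each row is the pose to reach, as a shift and turn from the pose commanded when the call began, along the tool's axes at that moment; what a row does not reach only later rows make up. Full scale, the value 1, is 15 cm for a shift and 0.5 rad for a turn. A row lasts 1/12 s, in which the tool goes at most 41.7 mm and 7.16 degrees, less where a joint would pass 70% of its speed; a pose out of reach is approached as far as the arm can. A call with a number of a shift or a turn outside -1 to 1 is refused whole. A call with a gripper value outside its range is refused whole. The fingers move at their own pace and stop on an object; "newtons" is the grip in N (left out, the last holds). Time passes only in rows, so rows that repeat a pose let the fingers close. It gives the time, the measured TCP pose, the force, the opening and the grip force at its end, in the units of the state.
- ctrl.sense(): the state, without advancing time (a new reading comes with each control period).
- vision.camera(name): name is "side" or "top"; returns a dict with "color" (384x512x3 uint8, blue, green, red), "z_map" (384x512 float32, mm along the optical axis (not along the pixel's ray), 0 where there is no reading), "mtx" (3x3 intrinsics, pixels), "position" and "orientation" of the camera in the world. Camera axes: x right, y up, looking along -z (the intrinsics and any distortion apply to the point x, -y, -z); pixel columns grow to the right and rows downward; lengths in mm; the calibration is good to about 2 mm. A picture is of the moment at which its call begins.
- ctrl.sign_off(): hands the job in; it is judged then, once.
The state is a dict: "time": time; "joints": joint angles; "joint_velocities": joint speeds; "effort": joint torques, N m; "tcp_pos": TCP position; "tool_rot": TCP orientation; "ft_force": force on the tool from outside, world axes, zero at the start; "moment": the same for the moment, N m; "finger_gap": finger opening in mm; "grasp_force": force on a finger pad.
Only numpy, scipy, OpenCV 4.12 (cv2) and the standard library are available. Lean on these libraries where they do the work, as an engineer would, in place of code of your own. Each camera call takes 0.05 s, during which the arm holds its last target. There are 200 camera calls.

## Task

Push the fixture's clear lid shut with a fingertip. Then hold the spring catch bar down with one fingertip and, while it stays down, push the bolt's upright tab with the other fingertip until the bolt is fully home over the lid's tongue; only then let the catch spring back up and move clear. Do not grip or force the mechanism, and leave the loose things round it where they are.

Things in the scene. Friction and masses are not known exactly. Their poses are not given: they have to be found in the camera images.
- fixture: Phone fixture, fixed: aluminium plate 190 x 190 mm, top 12 mm above the bench; an opened phone lies on its back half. Origin: centre of its underside. x: from the catch (front) to the lid's hinge (back); y: the way the bolt slides home; z up. Yaw up to 0.3 either way. Heights: tab 80 mm, catch bar 54 mm; 37 mm bolt bearings at x -20, y -58, +36, +77 mm.
- lid (a joint): Clear lid, 80 mm deep, 156 mm wide, aluminium front edge, hinged along y at fixture x = +88, z = 29 mm. Angle in rad, 0 = shut (stop), starts ajar at 0.15 to 0.45, front raised. A stiff hinge holds it where it is left; about 2 N down near the front shuts it. A steel tongue 18 mm wide reaches from its front edge under the bolt's path at fixture y = +56 mm.
- lid_pad (a point): Point on the lid's upper face where to push it down: 60 mm in front of the hinge, at fixture y = +25 mm; shut: fixture x = +28 mm, 32 mm above the bench. Moves with the lid.
- bolt (a joint): Bolt: 10 mm steel rod along fixture y at x = -20 mm, height 28 mm. Value in m along fixture +y, starts 0 to 0.008; 0.048 = fully home (stop), tip over the tongue and in the keeper. Catch up: blocked at about 0.0095 (and between 0.022 and 0.027 if it comes up on the way). Catch down: 2 to 4 N moves it; stays where left.
- bolt_tab (a point): Middle of the top of the bolt's upright black tab, 80 mm above the bench; tab 30 mm wide (fixture x), 12 mm thick (fixture y), reaching down to 44 mm above the bench. A fingertip pushes it from its fixture -y side, where nothing between it and the plate stands over 37 mm. At bolt 0 it is at fixture x = -20, y = -30 mm. Moves with the bolt.
- catch (a joint): Spring catch, a flat steel bar parallel to the bolt, in front of it. Value in m downward, 0 = up, 0.010 = fully down (stop). The bolt is free when it is down 0.0055 or more; spring 2 N at first to 7 N fully down. Springs up by itself when let go; with the bolt home this locks the bolt.
- catch_top (a point): Middle of the catch bar's flat top: 120 mm long (fixture y), 26 mm wide (fixture x), at fixture x = -72, y = -25 mm, 54 mm above the bench when up. A fingertip may slide along it while pressing. The tab's middle line lies 52 mm from the bar's middle line (towards fixture +x). Moves with the catch.
- tape_roll: Black tape roll lying flat, 60 mm across, 20 mm high; bystander, at the -y side of the fixture. Origin: centre of underside.
- marker: White marker pen with black cap, 136 mm long, lying; bystander, -y side. Origin: centre of underside.
- spool: Solder spool standing on its flange, 62 mm across, 46 mm high; bystander, +y side. Origin: centre of underside.
- small_screwdriver: Small blue screwdriver, 137 mm long, lying; bystander, +y side. Origin: centre of underside.
- tweezers: Dark bent tweezers, 118 mm long, lying; bystander, -y side. Origin: centre of underside.

How it is judged:
By the outcome, as a careful person would: the job done as asked, in the order asked, and still so for the second after the job is handed in, with the robot touching nothing.
It also fails if it takes over 48 s, if anything falls off the work surface, if the arm or the gripper's body presses on something with over 40 N, if the wrist force passes 120 N, or if a joint passes its speed limit or range.

## Working session

There is one attempt and no reset: what is moved stays moved. The work goes in short steps, Python scripts to look and compute and a tool call to move; the robot and the scene stay as the last step left them, time stands still between calls to the robot, and variables do not carry over. Pictures are saved under pics/ and viewed, at most 10 in all, crops included, and the job is handed in when it is done.

Besides the shell and the picture viewer there is one more tool, called after "Request:" as name([rows], argument=value, ...), one row to a line, values as JSON. arm_command: Moves the arm, as the interface text tells. Shift numbers are shares of 15 cm and turn numbers shares of 0.5 rad, none past 1 either way. Its arguments: {"type":"object","properties":{"increments":{"type":"array"},"newtons":{"type":"number"}},"required":["increments"]}

```bash
mkdir -p pics
cat > h.py <<'E'
import numpy as np, cv2
from scipy.spatial.transform import Rotation as R
from bench import ctrl, vision
def pts(c):
    z=c["z_map"]; v,u=np.mgrid[:384,:512]; K=np.array(c["mtx"])
    x=(u-K[0,2])/K[0,0]*z; y=(v-K[1,2])/K[1,1]*z
    P=np.stack([x,-y,-z],-1)
    return P@rot(c["orientation"]).T+np.array(c["position"])
def rot(o):
    o=np.array(o,float)
    return o if o.shape==(3,3) else R.from_euler("xyz",o,degrees=True).as_matrix()
E
python3 - <<'E'
from h import *
s=ctrl.sense(); print(s)
for n in("top","side"):
    c=vision.camera(n); print(n,c["mtx"],c["position"],c["orientation"],[k for k in c])
    cv2.imwrite(f"pics/{n}0.png",c["color"]); np.savez(f"{n}0.npz",P=pts(c),c=c["color"],z=c["z_map"])
    P=pts(c); print([P[i,j].round() for i,j in((100,100),(200,250),(300,250),(300,400))])
E
```

```text
{'time': 0.0, 'joints': array([-7.39101098e+01,  3.05829448e+00,  9.24916278e+01, -2.49544301e-04,
        8.45684486e+01, -6.81671771e+00]), 'joint_velocities': array([-0.0488254 ,  0.06571171, -0.02352404, -0.00584551, -0.00837126,
        0.01743942]), 'effort': array([ 3.29103903e-03, -3.93671143e+01, -3.70175958e+01,  1.94202189e-04,
        6.95652081e-03,  7.03009661e-06]), 'tcp_pos': array([ 243.15231331, -575.25265162,  302.65649492]), 'tool_rot': array([-1.79882436e+02, -1.38032512e-02,  2.29066176e+01]), 'ft_force': array([-0.67778132,  0.08049985,  0.37149832]), 'moment': array([ 0.00550274,  0.00592312, -0.03258099]), 'grasp_force': 0.0, 'finger_gap': 85.35904266392855}
top [[374.47084311   0.         256.91941991]
 [  0.         374.47084311 195.43349979]
 [  0.           0.           1.        ]] [467.63662924 -54.12348766 937.55612625] [  8.41375156   1.5281683  -88.5000434 ] ['color', 'z_map', 'mtx', 'position', 'orientation']
[array([852., 397.,   4.]), array([587., -11.,  52.]), array([ 251.,   16., -760.]), array([ 271., -639., -762.])]
side [[384.69404852   0.         260.13851601]
 [  0.         384.69404852 191.91633515]
 [  0.           0.           1.        ]] [329.04621338 654.83742263 616.72333801] [ 5.44099189e+01  6.33956593e-02 -1.60628153e+02] ['color', 'z_map', 'mtx', 'position', 'orientation']
[array([955., -16., 275.]), array([606., -55.,  48.]), array([512., 196.,   1.]), array([ 115., -587., -756.])]
```

View pics/top0.png

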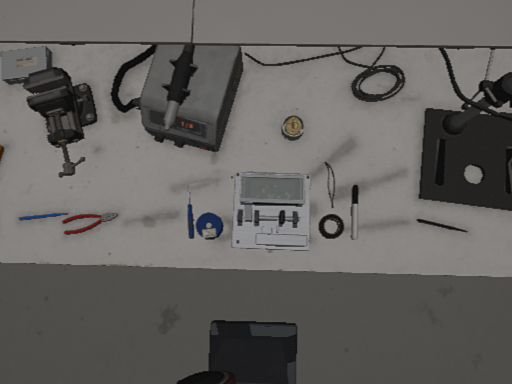

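View pics/side0.png

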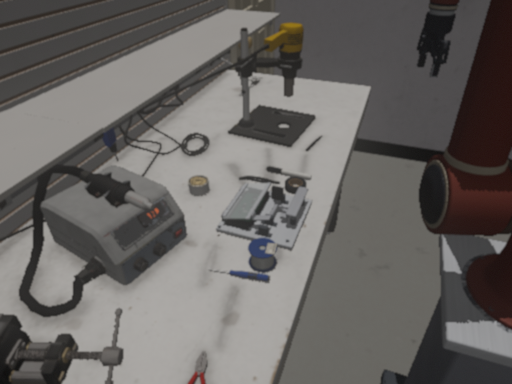

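The top view shows the fixture at about (232–310, 172–248): lid at (271,188), bolt with black tab at (282,217), catch bar at (281,240). The tape roll, marker and tweezers are on the right (-y), and the spool and screwdriver on the left.

Run:
```python
from h import *
d=np.load("top0.npz");P=d["P"];c=d["c"]
print("bench z",np.median(P[255:262,200:300,2]))
m=np.zeros((384,512),np.uint8); r=np.s_[160:256,226:318]
m[r]=((P[...,2]>7)&(P[...,2]<80))[r]
cs,_=cv2.findContours(m,cv2.RETR_EXTERNAL,cv2.CHAIN_APPROX_NONE)
k=max(cs,key=cv2.contourArea)[:,0]
# plate from points z 9..15
pm=np.zeros_like(m); pm[r]=((P[...,2]>8)&(P[...,2]<16))[r]
_,lab,st,_=cv2.connectedComponentsWithStats(pm)
q=P[pm>0][:,:2].astype(np.float32)
print("rect plate",cv2.minAreaRect(q)); print("rect all",cv2.minAreaRect(np.array([P[b,a,:2] for a,b in k],np.float32)))
np.set_printoptions(linewidth=250)
print(P[170:252:3,228:316:3,2].round().astype(int))
a=cv2.resize(c[160:260,180:370],None,fx=4,fy=4,interpolation=cv2.INTER_CUBIC)
cv2.imwrite("pics/z1.png",cv2.convertScaleAbs(a,alpha=1.3))
```

```text
bench z 0.02578577153730066
rect plate ((567.7412719726562, -61.2279052734375), (190.32569885253906, 190.20297241210938), 89.28643035888672)
rect all ((567.7412719726562, -61.2279052734375), (190.32569885253906, 190.20297241210938), 89.28643035888672)
[[  0   1   3   1   2  -1   3   4   1   4  -1   1  -1   1   1  -2  -2   3   0   1  -2  -2  -1   2  -2   4   1   0   1   0]
 [ -1   0   1  17  14  12  36  34  34  13  33  34  33  34  32  33  33  30  35  31  32  37  36  33  -1   2  -1   4   3   2]
 [  0   4   1  11  14  38  40  40  41  37  40  40  40  42  39  36  42  40  39  38  39  40  39  36  36  11  16  13   3  -2]
 [ -2   2   4  13  10  37  38  36  36  34  36  39  37  39  38  36  36  38  34  38  33  36  38  33  38  36  14  11   0   1]
 [  0   2  12  12  41  39  39  37  39  40  39  40  40  41  39  38  39  41  38  37  36  39  40  40  40  41  18  13  -1   1]
 [ -3   3  11  14  42  44  43  44  42  44  40  41  41  42  41  43  40  42  41  38  41  43  40  39  42  41  13  14   1   1]
 [  2   0  10  11  42  43  46  43  42  44  47  44  42  46  41  41  44  44  45  45  45  44  39  44  41  44  12 
[... 1896 characters left out ...]
 15  55  53  55  55  56  52  53  53  55  56  55  55  51  54  53  55  51   1   3   1]
 [  0   1  10  11  11  12  12  14  15  51  56  55  54  52  55  53  52  53  56  55  54  56  54  56  57  57  53   3   0   1]
 [  2   1  10  15   9  12  13  13  12  52  51  55  55  54  55  55  56  55  57  55  56  55  53  54  54  56  54   0   0  -1]
 [ -1  10  14  11  13   9  13  12  12  12  14  12  14  10  14  11  12  13  11  52  54  53  54  55  58  54  53   2   0   0]
 [  0  -1   3  -1   1   2  -2   9  11  13  10  10  13  12  12  12  12  12  14  14  13  12  12  11  15  12  13   2   3  -2]
 [ -3   4  -1  -1   0  -1  -2  -3  -1  -3   0   3   0   1   0  -2   0   0  -1  -2   1   3   1  -2   0   0   0   0   2  -2]]
```

View pics/z1.png

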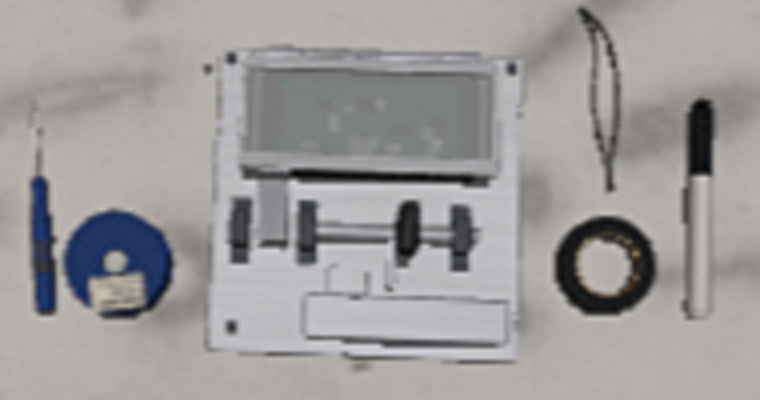

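The crop confirms the layout: tab at crop (408,228), catch bar at (405,318), lid ajar, and a clear -y side of the tab. The plate fit gives 190.3 x 190.2 mm, centre (567.7, -61.2), yaw about -0.7°. I'll start moving while I check the features.

Request:
arm_command([
  [[0,0,-0.15,0.15,-0.1,0,-1],[0,0,-0.35,0.35,-0.23,0,-1],[0,0,-0.55,0.55,-0.37,0,-1],[0,0,-0.75,0.75,-0.5,0,-1],[0,0,-0.95,0.95,-0.63,0,-1],[0,0,-1,1,-0.67,0,-1]],
], newtons=20)

```text
time: 0.6
tcp_pos: [344.2, -421.2, 303.3]
tool_rot: [-180.0, -0.1, 52.0]
ft_force: [1.2, -0.2, -0.2]
finger_gap: 12.7
grasp_force: 0.0
```

```bash
cat >> h.py <<'E'
O=np.array([567.7,-61.2]); YAW=np.radians(-0.7)
A=np.array([[np.cos(YAW),-np.sin(YAW)],[np.sin(YAW),np.cos(YAW)]])
def fx(p): return (np.asarray(p)[...,:2]-O)@A
def w(x,y): return O+A@np.array([x,y])
def st():
    s=ctrl.sense(); print("t",round(s["time"],2),"tcp",s["tcp_pos"].round(1),"rot",s["tool_rot"].round(2),"F",s["ft_force"].round(1),"gap",round(s["finger_gap"],1),"fix",fx(s["tcp_pos"]).round(1)); return s
def to(x,y,z,yaw=89.3):
    s=st(); M=rot(s["tool_rot"]); d=np.r_[w(x,y),z]-s["tcp_pos"]
    rv=(R.from_matrix(M).inv()*R.from_euler("xyz",[180,0,yaw],degrees=True)).as_rotvec()
    print("turn",(rv/.5).round(3),"shift",(M.T@d/150).round(3))
E
python3 - <<'E'
from h import *
d=np.load("top0.npz");P=d["P"];F=fx(P);z=P[...,2]
def box(n,m):
    q=F[m]; print(n,len(q),np.percentile(q,[2,50,98],axis=0).round(1).tolist(),z[m].mean().round(1))
near=(abs(F)<95).all(-1)
box("tab",near&(z>70)&(z<95)); box("catch",near&(z>47)&(z<62)&(F[...,0]<-50))
m=near&(F[...,0]>10)&(F[...,0]<85)&(F[...,1]>-60)&(F[...,1]<70)&(z>28)&(z<70)
k=np.polyfit(88-F[m][:,0],z[m],1); print("lid slope",k,np.arctan(k[0]))
to(26,25,303)
E
```

```text
tab 71 [[-33.8, -30.6], [-20.1, -23.7], [-6.0, -18.7]] 80.0
catch 573 [[-84.6, -82.3], [-72.5, -25.8], [-59.7, 32.5]] 54.4
lid slope [ 0.23711752 34.75381629] 0.23281771230939918
t 0.6 tcp [ 344.2 -421.2  303.3] rot [-1.7995e+02 -1.2000e-01  5.1960e+01] F [ 1.2 -0.2 -0.2] gap 12.7 fix [-219.1 -362.7]
turn [-0.    -0.005 -1.304] shift [ 3.046 -0.269  0.009]
```

Request:
arm_command([
  [[0,0,-0.2,0.2,-0.02,0,-1],[0,0,-0.4,0.4,-0.04,0,-1],[0,0,-0.65,0.65,-0.06,0,-1],[0,0,-0.85,0.85,-0.08,0,-1],[0,0,-1,1,-0.09,0,-1]],
])

```text
time: 1.02
tcp_pos: [425.6, -297.1, 303.5]
tool_rot: [-180.0, -0.0, 80.5]
ft_force: [-0.6, -0.9, -1.0]
finger_gap: -0.2
grasp_force: 0.0
```

```bash
python3 -c "
from h import *
to(26,25,303)"
```

```text
t 1.02 tcp [ 425.6 -297.1  303.5] rot [-1.7998e+02 -3.0000e-02  8.0490e+01] F [-0.6 -0.9 -1. ] gap -0.2 fix [-139.2 -237.6]
turn [-0.001 -0.001 -0.307] shift [1.898 0.82  0.004]
```

Request:
arm_command([
  [[0,0,-0.1,0.2,0.1,0,-1],[0,0,-0.2,0.45,0.2,0.1,-1],[0,0,-0.3,0.7,0.3,0.2,-1],[0,0,-0.307,0.9,0.38,0.25,-1],[0,0,-0.307,1,0.43,0.3,-1]],
])

```text
time: 1.43
tcp_pos: [514.8, -159.0, 257.4]
tool_rot: [-179.9, -0.1, 89.1]
ft_force: [0.7, 0.3, -0.5]
finger_gap: 0.2
grasp_force: 0.0
```

```bash
python3 -c "
from h import *
to(26,25,140)"
```

```text
t 1.43 tcp [ 514.8 -159.   257.4] rot [-1.7992e+02 -1.0000e-01  8.9130e+01] F [ 0.7  0.3 -0.5] gap 0.2 fix [-51.7 -98.4]
turn [-0.003 -0.003 -0.006] shift [0.823 0.517 0.783]
```

Request:
arm_command([
  [[0,0,0,0.2,0.13,0.15,-1],[0,0,0,0.4,0.26,0.35,-1],[0,0,-0.006,0.65,0.4,0.55,-1],[0,0,-0.006,0.82,0.517,0.7,-1],[0,0,-0.006,0.82,0.517,0.78,-1],[0,0,-0.006,0.82,0.517,0.78,-1]],
])

```text
time: 1.93
tcp_pos: [591.7, -38.0, 136.1]
tool_rot: [-179.5, -0.1, 89.3]
ft_force: [-0.4, -0.8, 0.3]
finger_gap: 0.1
grasp_force: 0.0
```

```bash
python3 -c "
from h import *
to(26,25,105)"
```

```text
t 1.93 tcp [591.7 -38.  136.1] rot [-1.7947e+02 -1.1000e-01  8.9320e+01] F [-0.4 -0.8  0.3] gap 0.1 fix [23.7 23.5]
turn [-0.019 -0.004  0.001] shift [0.009 0.017 0.207]
```

Request:
arm_command([
  [[0,0,0,0,0,0.03,-1],[0,0,0,0,0,0.06,-1],[0,0,0,0,0,0.09,-1],[0,0,0,0,0,0.12,-1],[0,0,0,0,0,0.15,-1],[0,0,0,0,0,0.18,-1],[0,0,0,0,0,0.2,-1],[0,0,0,0,0,0.21,-1],[0,0,0,0,0,0.22,-1],[0,0,0,0,0,0.22,-1]],
])

```text
time: 2.77
tcp_pos: [593.7, -40.4, 108.6]
tool_rot: [-180.0, -0.0, 89.2]
ft_force: [0.4, 0.4, -1.0]
finger_gap: 0.3
grasp_force: 0.0
```

```bash
python3 -c "
from h import *
to(26,25,105)"
```

```text
t 2.77 tcp [593.7 -40.4 108.6] rot [-1.800e+02 -1.000e-02  8.916e+01] F [ 0.4  0.4 -1. ] gap 0.3 fix [25.8 21.1]
turn [-0.    -0.    -0.005] shift [0.026 0.001 0.024]
```

Request:
arm_command([
  [[0,0,0,0,0,0.01,-1],[0,0,0,0,0,0.02,-1],[0,0,0,0,0,0.03,-1]],
])

```text
time: 3.02
tcp_pos: [593.8, -40.3, 104.5]
tool_rot: [-180.0, -0.0, 89.2]
ft_force: [-3.4, 0.6, 13.8]
finger_gap: -0.3
grasp_force: 7.6
```

Run:
```python
from h import *
st()
c=vision.camera("side");cv2.imwrite("pics/s2.png",cv2.resize(c["color"][140:280,180:360],None,fx=4,fy=4,interpolation=cv2.INTER_CUBIC))
```

```text
t 3.02 tcp [593.8 -40.3 104.5] rot [-180.     -0.     89.18] F [-3.4  0.6 13.8] gap -0.3 fix [25.9 21.2]
```

View pics/s2.png

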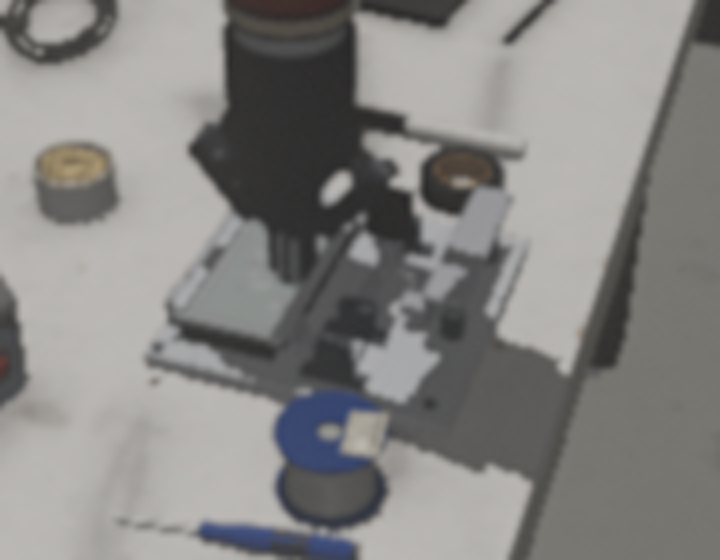

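The picture shows the closed fingertips on the lid, which lies flat. The 13.8 N reaction at tip height 31.5 mm matches the shut stop. Now I'll lift and go to the catch.

Request:
arm_command([
  [[0,0,0,0,0,-0.08,-1],[0,0,0,0,0,-0.25,-1],[0,0,0,0,0,-0.45,-0.12],[0,0,0,-0.1,-0.1,-0.45,-0.12],[0,0,0,-0.25,-0.25,-0.45,-0.12],[0,0,0,-0.4,-0.4,-0.45,-0.12],[0,0,0,-0.49,-0.48,-0.45,-0.12],[0,0,0,-0.49,-0.48,-0.45,-0.12],[0,0,0,-0.49,-0.48,-0.45,-0.12]],
])

```text
time: 3.82
tcp_pos: [520.6, -113.3, 172.6]
tool_rot: [179.9, -0.0, 89.1]
ft_force: [0.0, 0.3, 0.3]
finger_gap: 37.9
grasp_force: 0.0
```

Run:
```python
from h import *
to(-46,-52,140)
c=vision.camera("top");P=pts(c);F=fx(P);z=P[...,2]
m=(F[...,0]>10)&(F[...,0]<85)&(abs(F[...,1])<70)&(z>20)&(z<70)
k=np.polyfit(88-F[m][:,0],z[m],1);print("lid",m.sum(),k)
```

```text
t 3.82 tcp [ 520.6 -113.3  172.6] rot [179.92  -0.    89.07] F [0.  0.3 0.3] gap 37.9 fix [-46.4 -52.6]
turn [ 0.003 -0.    -0.008] shift [0.004 0.002 0.217]
lid 996 [-0.04528144 34.97991174]
```

Request:
arm_command([
  [[0,0,0,0,0,0.1,-0.12],[0,0,0,0,0,0.2,-0.12],[0,0,0,0,0,0.27,-0.12],[0,0,0,0,0,0.29,-0.12],[0,0,0,0,0,0.29,-0.12]],
])

```text
time: 4.28
tcp_pos: [520.5, -112.1, 127.2]
tool_rot: [-179.9, -0.1, 89.2]
ft_force: [-0.1, -0.5, 0.7]
finger_gap: 37.5
grasp_force: 0.0
```

Request:
arm_command([
  [[0,0,-0.008,0,0,0.02,-0.12],[0,0,-0.008,0,0,0.035,-0.12],[0,0,-0.008,0,0,0.035,-0.12]],
])

```text
time: 4.53
tcp_pos: [521.6, -112.9, 124.1]
tool_rot: [179.9, 0.0, 89.4]
ft_force: [0.3, 0.7, 2.8]
finger_gap: 37.3
grasp_force: 1.5
```

Request:
arm_command([
  [[0,0,0,0,0,0.01,-0.12],[0,0,0,0,0,0.02,-0.12],[0,0,0,0,0,0.02,-0.12]],
])

```text
time: 4.78
tcp_pos: [521.5, -112.9, 120.9]
tool_rot: [179.9, 0.0, 89.4]
ft_force: [2.3, 1.7, 4.4]
finger_gap: 37.6
grasp_force: 2.2
```

Request:
arm_command([
  [[0,0,0,0,0,0.01,-0.12],[0,0,0,0,0,0.02,-0.12],[0,0,0,0,0,0.025,-0.12],[0,0,0,0,0,0.025,-0.12]],
])

```text
time: 5.12
tcp_pos: [521.5, -112.9, 117.2]
tool_rot: [179.9, 0.0, 89.4]
ft_force: [1.2, 2.8, 6.6]
finger_gap: 37.6
grasp_force: 3.0
```

Run:
```python
from h import *
st()
c=vision.camera("side");cv2.imwrite("pics/s3.png",cv2.resize(c["color"][140:280,180:360],None,fx=4,fy=4,interpolation=cv2.INTER_CUBIC))
```

```text
t 5.12 tcp [ 521.5 -112.9  117.2] rot [179.88   0.    89.39] F [1.2 2.8 6.6] gap 37.6 fix [-45.5 -52.3]
```

View pics/s3.png

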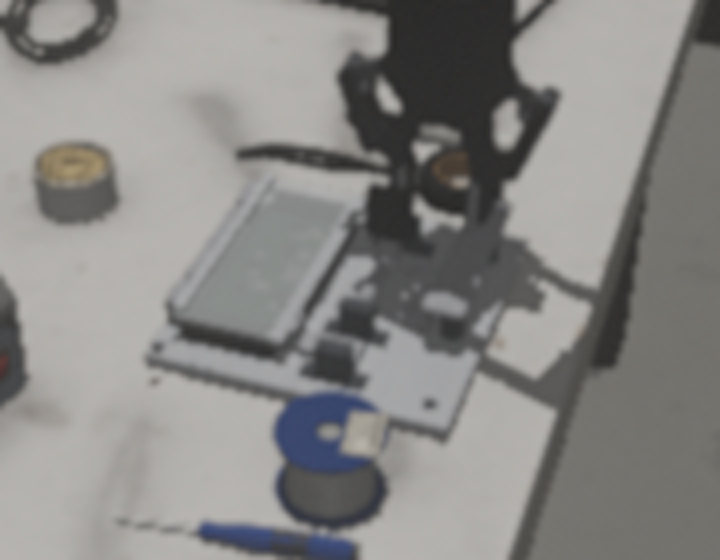

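The picture shows one finger on the catch bar, the other behind the black tab at about (395,212), and the lid flat. Catch force of 6.6 N means about 8 mm down. Pushing +y now.

Request:
arm_command([
  [[0,0,0,0.02,0,0,-0.12],[0,0,0,0.04,0,0,-0.12],[0,0,0,0.06,0,0,-0.12],[0,0,0,0.08,0,0,-0.12],[0,0,0,0.1,0,0,-0.12],[0,0,0,0.12,0,0,-0.12]],
])

```text
time: 5.67
tcp_pos: [521.6, -96.8, 117.5]
tool_rot: [179.9, 0.3, 89.4]
ft_force: [0.5, -4.7, 5.5]
finger_gap: 38.2
grasp_force: 3.8
```

Request:
arm_command([
  [[0,0,0,0.02,0,0.003,-0.12],[0,0,0,0.04,0,0.003,-0.12],[0,0,0,0.06,0,0.003,-0.12],[0,0,0,0.08,0,0.003,-0.12],[0,0,0,0.1,0,0.003,-0.12],[0,0,0,0.12,0,0.003,-0.12],[0,0,0,0.14,0,0.003,-0.12],[0,0,0,0.16,0,0.003,-0.12],[0,0,0,0.18,0,0.003,-0.12]],
])

```text
time: 6.42
tcp_pos: [522.1, -69.9, 117.3]
tool_rot: [179.9, 0.3, 89.4]
ft_force: [-0.1, -6.6, 6.2]
finger_gap: 37.4
grasp_force: 3.9
```

```bash
python3 -c "
from h import *
to(-46,1,117)"
```

```text
t 6.42 tcp [522.1 -69.9 117.3] rot [179.88   0.32  89.44] F [-0.1 -6.6  6.2] gap 37.4 fix [-45.5  -9.3]
turn [0.004 0.011 0.005] shift [ 0.068 -0.003  0.002]
```

Request:
arm_command([
  [[0,0,0,0.02,0,0,-0.12],[0,0,0,0.035,0,0,-0.12],[0,0,0,0.05,0,0,-0.12],[0,0,0,0.06,0,0,-0.12],[0,0,0,0.06,0,0,-0.12]],
])

```text
time: 6.83
tcp_pos: [522.2, -60.6, 117.3]
tool_rot: [179.9, 0.3, 89.5]
ft_force: [-0.7, -4.8, 6.8]
finger_gap: 37.5
grasp_force: 3.4
```

Request:
arm_command([
  [[0,0,0,0.007,0,0,-0.12],[0,0,0,0.014,0,0,-0.12],[0,0,0,0.014,0,0,-0.12]],
])

```text
time: 7.08
tcp_pos: [522.2, -58.7, 117.3]
tool_rot: [179.9, 0.3, 89.4]
ft_force: [-1.0, -5.8, 6.3]
finger_gap: 37.9
grasp_force: 3.6
```

Request:
arm_command([
  [[0,0,0,0.007,0,0,-0.12],[0,0,0,0.014,0,0,-0.12],[0,0,0,0.014,0,0,-0.12]],
])

```text
time: 7.33
tcp_pos: [522.2, -58.0, 117.3]
tool_rot: [179.9, 0.5, 89.4]
ft_force: [-0.7, -12.2, 5.7]
finger_gap: 37.9
grasp_force: 7.3
```

The push force has risen from 6 to 12 N with motion stalled at the expected position (the stop). I'll ease off in y, then lift.

Request:
arm_command([
  [[0,0,0,-0.02,0,0,-0.12],[0,0,0,-0.03,0,0,-0.12],[0,0,0,-0.03,0,-0.05,-0.12],[0,0,0,-0.03,0,-0.12,-0.12],[0,0,0,-0.03,0,-0.25,-0.12],[0,0,0,-0.03,0,-0.45,-0.12],[0,0,0,-0.2,0,-0.65,-0.12],[0,0,0,-0.45,-0.2,-0.8,-0.12],[0,0,0,-0.7,-0.4,-0.9,-0.12],[0,0,0,-0.95,-0.6,-0.9,-0.12]],
])

```text
time: 8.17
tcp_pos: [445.5, -177.6, 251.7]
tool_rot: [179.8, 0.2, 89.5]
ft_force: [-0.1, -2.1, 0.8]
finger_gap: 37.4
grasp_force: 0.0
```

Request:
arm_command([
  [[0,0,0,-0.25,0,0,-0.12],[0,0,0,-0.5,0,0,-0.12],[0,0,0,-0.75,0,0,-0.12],[0,0,0,-0.75,0,0,-0.12],[0,0,0,-0.75,0,0,-0.12]],
])

```text
time: 8.58
tcp_pos: [443.7, -290.4, 248.1]
tool_rot: [-179.9, -0.0, 89.2]
ft_force: [0.3, -0.9, -0.5]
finger_gap: 37.5
grasp_force: 0.0
```

Run:
```python
from h import *
st()
c=vision.camera("top");P=pts(c);F=fx(P);z=P[...,2]
def box(n,m):
    q=F[m]; print(n,len(q),np.percentile(q,[2,50,98],axis=0).round(1).tolist(),z[m].mean().round(1))
near=(abs(F)<95).all(-1)
box("tab",near&(z>70)&(z<95)); box("catch",near&(z>40)&(z<65)&(F[...,0]<-50))
m=near&(F[...,0]>10)&(F[...,0]<80)&(abs(F[...,1])<65)&(z>20)&(z<70)
print("lid",m.sum(),np.polyfit(88-F[m][:,0],z[m],1))
cv2.imwrite("pics/z4.png",cv2.convertScaleAbs(cv2.resize(c["color"][160:260,180:370],None,fx=4,fy=4,interpolation=cv2.INTER_CUBIC),alpha=1.3))
```

```text
t 8.58 tcp [ 443.7 -290.4  248.1] rot [-1.7988e+02 -4.0000e-02  8.9220e+01] F [ 0.3 -0.9 -0.5] gap 37.5 fix [-121.2 -230.7]
tab 63 [[-35.0, 12.9], [-21.3, 17.8], [-7.6, 22.8]] 80.0
catch 572 [[-84.6, -82.2], [-72.4, -25.8], [-59.7, 32.6]] 54.4
lid 1498 [-2.07863466e-02  3.38687827e+01]
```

View pics/z4.png

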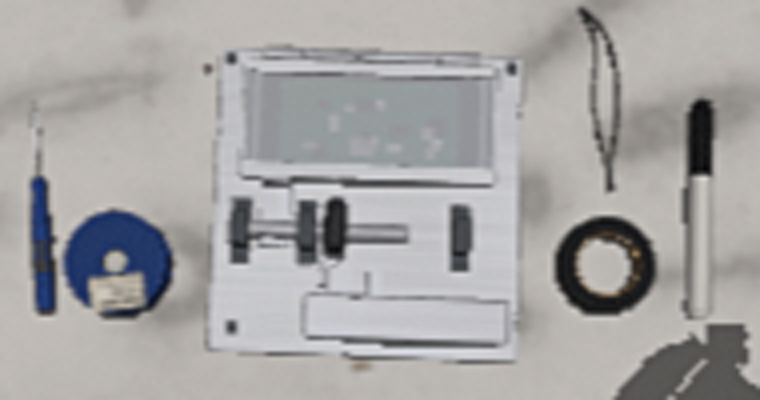

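The lid is flat and the catch is up at 54.4 mm. The tab sits at fixture y 17.8 mm (bolt 0.048, crop pixel (336,228)), with the bolt across the tongue into the keeper. The loose things have not moved.

```bash
python3 -c "
from h import *
print(ctrl.sign_off())"
```

```text
the job is handed in; nothing more can be done
None
```

The job is done and handed in at about 8.6 s: lid shut, bolt fully home over the tongue (tab measured at 48 mm), catch sprung back up, arm clear, and the loose things where they were.

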